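# Shut off the bench air supply

### The job

Shut off the air to this bench: push the blue cover of the air box fully back to its stop, then push the red valve handle under it clockwise all the way round until it is shut, square across its pipe. Pushing with the closed fingertips is enough, nothing needs gripping. Leave the cover back, leave the black handle as it is, and do not pick up or shift the can, the wooden block or the bottle.

Things in the scene. Friction and masses are not known exactly. Their poses are not given: they have to be found in the camera images.
- air_box: Grey box fixed to the bench. Origin on the bench under the centre of its open-topped valve bay; x away from the robot, y left, z up. Bay inside: x -57 to 63 mm, y -125 to 125 mm, floor at 6 mm, walls 6 mm thick, top at 66 mm. Behind it (x 63 to 187 mm) a closed housing, top at 66 mm. Guide rails along both sides (y = -128, 128 mm) reach 76 mm high.
- cover (a joint): Travel in m of the flat blue cover (126 x 248 x 4 mm, top 72 mm above the bench), captive in its guides. 0 = over the bay, hiding both handles; grows as it is pushed away from the robot along the box's +x, over the housing; 0.118 = fully back against its stop. About 3 N moves it; it stays where left.
- cover_lip (a point): Centre of the yellow lip that stands on the middle of the cover: an upright bar 90 mm along the box's y, 10 mm thick in x, from 72 to 97 mm above the bench. This point is 84.5 mm above the bench. Push it from the robot's side.
- red_pivot (a point): Axis of the red handle, at the handle's mid-height, 50 mm above the bench; it lies 25 mm in +x from the box's origin, at y = 40 or -70 mm of the box (the red and the black valve may have changed places). Does not move when the handle turns. Its axes are parallel to the box's.
- red_tip (a point): Point near the free end of the red handle, on its centre line, 65 mm from the axis and 50 mm above the bench. The handle is a bar 14 mm wide and 14 mm high (43 to 57 mm above the bench) that reaches 72 mm from the axis; below it the brass valve body reaches 35 mm.
- red_handle (a joint): Angle in rad of the red handle, turning clockwise seen from above. 0 = open, in line with its copper pipe, pointing to the box's -x (towards the robot); 1.571 = shut, against its stop, square to the pipe and pointing to the box's +y. About 4 N at the free end turns it and it stays where it is left.
- black_tip (a point): Point near the free end of the black handle, a handle just like the red one on the other valve: 65 mm from its axis, 50 mm above the bench. To be left alone.
- can_mid (a point): Centre, half-way up, of the loose open steel can, 76 mm across and 95 mm high, standing beside the box. Leave alone.
- block_mid (a point): Centre of the loose wooden block, 75 x 45 x 28 mm high, beside the box. Leave alone.
- bottle_mid (a point): Centre, half-way up, of the loose clear bottle with a green cap, 64 mm across and 170 mm high, standing beside the box's far left side. Leave alone.

How it is judged:
By the outcome, as a careful person would: the job done as asked, in the order asked, and still so for the second after the job is handed in, with the robot touching nothing.
It also fails if it takes over 45 s, if anything falls off the work surface, if the arm or the gripper's body presses on something with over 40 N, if the wrist force passes 120 N, or if a joint passes its speed limit or range.

### The arm

A 6-joint arm with a two-finger parallel gripper is mounted at the origin on the work surface. World frame = base frame: x ahead of the robot, y to its left, z up, the work surface at z = 0. Lengths are in mm, angles in rad, forces in N, time in s.
With the tool pointing down it reaches from about 275 to 1000 mm from the base axis. Payload 8.4 kg.
Tool frame: the origin (TCP) lies at the very end of the fingers, on their centre line; the grasp point (between the pads) lies 19 mm behind it; z points along the fingers, y is the direction in which the jaws open and shut (so a half turn about z gives the same grasp; the last joint's range is limited). The gripper opens to 85 mm and grips with 20 to 120 N. Pads are 22 mm wide; open, the fingers measure 114 mm over their backs; the gripper's body (76 mm by 85 mm) begins 54 mm behind the grasp point. The pads swing forward as they close: fully open they stand 13 mm farther back than shut.
Start: joints at [1.126, 0.353, 1.633, -0, 1.155, -0.002], TCP at [267.793, 564.725, 231.281] pointing down, gripper open.
Joint ranges: [-2.63, 2.63], [-0.92, 2.1], [0.06, 2.66], [-1.3, 4.44], [0, 2.69], [-3.02, 3.02]. Speed limits (rad/s): [2.22, 2.22, 2.79, 3.14, 3.14, 3.14].

### API

Orientations are given as [roll, pitch, yaw] about the fixed x, y, z axes, in that order (R = Rz(yaw) Ry(pitch) Rx(roll)).
In Python, from rig import r gives the robot as it stands.
- The arm moves only by the tool move_arm, never from a script. Its argument "increments" is a list of rows, each an object of numbers: "tx", "ty", "tz": the shift along the tool's x, y, z in cm; "rx", "ry", "rz": the turn, a rotation vector about the tool's x, y, z in degrees; "gripper": the gripper's target within -1 to 1 (fully open at 1, half-way at 0, shut at -1). A call has 1 to 12 rows; each row shifts and turns the commanded pose from where the row before left it, along the tool's axes as they then stand; what a row does not reach is not made up. A row lasts 1/10 s, in which the tool goes at most 50 mm and 8.59 degrees, less where a joint would pass 70% of its speed; a pose out of reach is approached as far as the arm can. A call is refused whole if a number of a shift passes 5 or a number of a turn 8.59, either way. A call with a gripper value outside its range is refused whole. The fingers move at their own pace and stop on an object; "squeeze" is the grip in N (left out, the last holds). Time passes only in rows, so rows that do not move let the fingers close. It gives the time, the measured TCP pose, the force and the opening at its end, in the units of the state.
- r.sense(): the state, without advancing time (a new reading comes with each control period).
- r.grab_frame(name): name is "side" or "top" or "wrist"; returns (picture, depth): 384x512x3 uint8, red, green, blue; 384x512 float32, mm along the optical axis (not along the pixel's ray), 0 where there is no reading.
- r.camera_model(name): a dict with "fx", "fy", "cx", "cy" (pixels), "R" (3x3) and "t" (3): a world point X has camera coordinates R X + t; the wrist camera has in their place "hand_eye" (4x4, takes a point from camera to tool coordinates, whose origin is the TCP and whose axes are the flange's). Camera axes: x right, y down, z forward; pixel columns grow to the right and rows downward; lengths in mm; the calibration is good to about 2 mm. A picture is of the moment at which its call begins: read the wrist's pose just before it. camera_model takes no time and is no camera call.
- r.sign_off(): hands the job in, once; it reports no verdict.
Trained networks look in the newest picture that a camera, given by its name, has taken for a name from the list of things; names that differ only in an ending like _2 or _b are one class to them, and where a whole thing is asked for, a point or a joint stands for the part that bears it (a point fixed in the world has none). Each returns a list of dicts, best first, with "confidence" (0 to 1); they miss things now and then, are a little off and sometimes report something else, mostly with a low value. They report only what shows in the picture. A call takes as long as a camera call.
- r.cut_out(query, camera): "mask" (384x512 bool, what is visible of it) and "bbox" ([left, top, right, bottom] in pixels, round what is visible of it).
- r.place_of(query, camera): "location" ([row, column] in pixels: a listed point, or the origin of a listed thing).
The state is a dict: "clock": time; "qpos": joint angles; "qvel": joint speeds; "joint_efforts": joint torques, N m; "eef_pos": TCP position; "tcp_rot": TCP orientation; "contact_force": force on the tool from outside, world axes, zero at the start; "wrist_torque": the same for the moment, N m; "opening": opening from 0.0 (shut) to 1.0 (fully open).
Only numpy, scipy, OpenCV 4.12 (cv2) and the standard library are available. Lean on these libraries where they do the work, as an engineer would, in place of code of your own. Each camera call takes 0.05 s, during which the arm holds its last target. There are 200 camera calls.

## Working session

There is one attempt and no reset: what is moved stays moved. The work goes in short steps, Python scripts to look and compute and a tool call to move; the robot and the scene stay as the last step left them, time stands still between calls to the robot, and variables do not carry over. Pictures are saved under pics/ and viewed, about 8 in all and at most 12, crops included, and the job is handed in when it is done.

Besides the shell and the picture viewer there is one more tool, called after ">>>" as name(argument=value, ...), one argument or row to a line, values as JSON. move_arm: Moves the arm, as the interface text tells. Its arguments: {"type":"object","properties":{"increments":{"type":"array","items":{"type":"object","properties":{"tx":{"type":"number"},"ty":{"type":"number"},"tz":{"type":"number"},"rx":{"type":"number"},"ry":{"type":"number"},"rz":{"type":"number"},"gripper":{"type":"number"}}}},"squeeze":{"type":"number"}},"required":["increments"]}

```bash
mkdir -p pics; cat > h.py <<'E'
import numpy as np, cv2
from rig import r
def world(cam,row,col,depth=None,z=None,s=None):
    m=r.camera_model(cam)
    p=np.array([(col-m['cx'])/m['fx'],(row-m['cy'])/m['fy'],1.])
    R=np.array(m['R']);t=np.array(m['t'])
    c=-R.T@t; d=R.T@p
    if z is not None: return c+d*(z-c[2])/d[2]
    return c+d*depth
def save(cam,name):
    im,d=r.grab_frame(cam); cv2.imwrite('pics/'+name,im[:,:,::-1]); return im,d
E
python3 - <<'E'
from h import *
s=r.sense();print({k:np.round(v,3).tolist() for k,v in s.items()})
ims=[]
for cam in('top','side'):
    im,d=save(cam,cam+'0.png');ims.append(im)
    for n,z in(('cover_lip',84.5),('air_box',0),('can_mid',47),('block_mid',14),('bottle_mid',85),('red_tip',50),('red_pivot',50)):
        for q in r.place_of(n,cam)[:2]:
            a,b=q['location'];print(cam,n,np.round([a,b]),round(q['confidence'],2),world(cam,a,b,z=z).round(1))
cv2.imwrite('pics/both0.png',cv2.resize(np.vstack(ims),(450,675))[:,:,::-1])
E
```

```text
{'clock': 0.0, 'qpos': [1.126, 0.354, 1.634, -0.0, 1.155, -0.002], 'qvel': [0.001, 0.001, -0.0, -0.001, 0.0, 0.001], 'joint_efforts': [-0.001, -60.524, -34.208, 0.0, 0.009, 0.0], 'eef_pos': [267.568, 564.293, 230.565], 'tcp_rot': [-3.14, 0.0, 2.699], 'contact_force': [0.238, 0.216, 0.764], 'wrist_torque': [0.017, -0.02, -0.045], 'opening': 1.001}
top cover_lip [240. 313.] 0.9 [483.2 -81.7  84.5]
top air_box [244. 307.] 0.89 [476.6 -82.2   0. ]
top can_mid [236. 222.] 0.68 [490.5 127.4  47. ]
top block_mid [247. 393.] 0.67 [ 474.9 -296.5   14. ]
top bottle_mid [161. 216.] 0.75 [664.1 145.8  85. ]
side cover_lip [235. 273.] 0.75 [488.3 -70.5  84.5]
side cover_lip [270. 269.] 0.55 [ 416.4 -140.8   84.5]
side air_box [271. 271.] 0.94 [480.5 -74.5   0. ]
side can_mid [204. 214.] 0.8 [498.2 144.2  47. ]
side block_mid [335. 355.] 0.65 [ 468.1 -294.9   14. ]
side bottle_mid [167. 264.] 0.93 [656.8 149.   85. ]
```

View pics/top0.png

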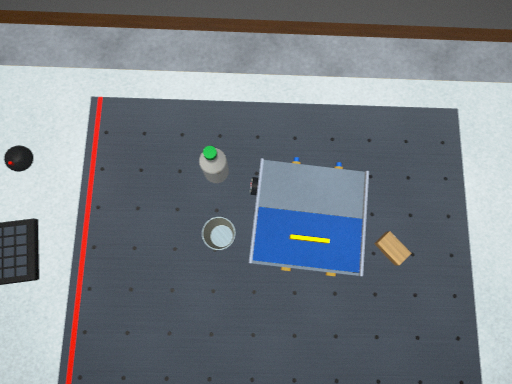

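View pics/side0.png

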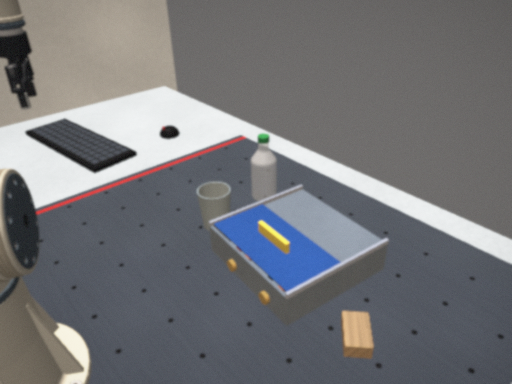

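The top view shows the box with its blue cover over the near half and the yellow lip at about (310,239). The can is at (219,233), the bottle at (213,163) and the block at (394,248). The side view agrees. Next I'll measure the yaw and the lip from colour.

```bash
cat > m.py <<'E'
from h import *
def colour(im,c):
    h=cv2.cvtColor(im,cv2.COLOR_RGB2HSV);H,S,V=cv2.split(h)
    return ((H>22)&(H<35)&(S>150)&(V>100)) if c=='y' else ((H>105)&(H<130)&(S>150)&(V>60))
def rect(cam,im,c,z):
    n,l,st,_=cv2.connectedComponentsWithStats(colour(im,c).astype('uint8'))
    k=1+np.argmax(st[1:,4]); ys,xs=np.where(l==k)
    P=np.array([world(cam,a,b,z=z)[:2] for a,b in zip(ys,xs)],np.float32)
    return cv2.minAreaRect(P),(ys,xs)
E
python3 - <<'E'
from m import *
im,d=r.grab_frame('top')
for c,z in(('b',72),('y',97)):
    R,(ys,xs)=rect('top',im,c,z);print(c,R)
    dm=np.median(d[ys,xs]);print('z check',world('top',np.mean(ys),np.mean(xs),depth=dm))
# rails: depth-based points of height>70 or box footprint
m=r.camera_model('top');Rm=np.array(m['R']);t=np.array(m['t'])
v,u=np.mgrid[:384,:512];p=np.stack([(u-m['cx'])/m['fx']*d,(v-m['cy'])/m['fy']*d,d],-1)
W=(p-t)@Rm
s=(W[...,2]>52)&(W[...,2]<90)&(W[...,0]>380)&(W[...,0]<720)&(W[...,1]<70)&(W[...,1]>-250)&(d>0)
s=cv2.morphologyEx(s.astype('uint8'),cv2.MORPH_OPEN,np.ones((5,5)))>0
print('box',cv2.minAreaRect(W[s][:,:2].astype(np.float32)),np.median(W[s][:,2]))
E
```

```text
Traceback (most recent call last):
  File "m.py", line 8, in rect
    P=np.array([world(cam,a,b,z=z)[:2] for a,b in zip(ys,xs)],np.float32)
                ~~~~~^^^^^^^^^^^^^
  File "h.py", line 4, in world
    m=r.camera_model(cam)
ValueError: time passes only in moves, steps and waits
```

```bash
sed -i 's/^def world/M={}\ndef cm(c):\n    if c not in M: M[c]=r.camera_model(c)\n    return M[c]\ndef world/; s/m=r.camera_model(cam)/m=cm(cam)/' h.py
python3 - <<'E'
from m import *
im,d=r.grab_frame('top')
for c,z in(('b',72),('y',97)):
    R,(ys,xs)=rect('top',im,c,z);print(c,R)
    dm=np.median(d[ys,xs]);print('z check',world('top',np.mean(ys),np.mean(xs),depth=dm))
m=cm('top');Rm=np.array(m['R']);t=np.array(m['t'])
v,u=np.mgrid[:384,:512];p=np.stack([(u-m['cx'])/m['fx']*d,(v-m['cy'])/m['fy']*d,d],-1)
W=(p-t)@Rm
s=(W[...,2]>52)&(W[...,2]<90)&(W[...,0]>380)&(W[...,0]<720)&(W[...,1]<70)&(W[...,1]>-250)&(d>0)
s=cv2.morphologyEx(s.astype('uint8'),cv2.MORPH_OPEN,np.ones((5,5)))>0
print('box',cv2.minAreaRect(W[s][:,:2].astype(np.float32)),np.median(W[s][:,2]))
E
```

```text
b ((486.5480041503906, -73.18373107910156), (246.03646850585938, 125.15196228027344), 84.67161560058594)
z check [485.18563202 -72.57996821  71.85351694]
y ((486.06768798828125, -72.33639526367188), (89.09281158447266, 10.203941345214844), 85.01617431640625)
z check [486.08519498 -71.981913    96.23003695]
box ((542.5672607421875, -71.158935546875), (279.405517578125, 250.21969604492188), 84.66724395751953) 69.7812787833065
```

>>> move_arm(
  increments=[
    {"rz":7.75,"gripper":-1},
    {"rz":7.75},
    {"rz":7.75},
    {"rz":7.75},
    {"rz":7.75},
    {"rz":7.75},
    {"rz":7.75},
    {"rz":7.75},
    {"rz":7.75},
    {},
  ],
  squeeze=30,
)

```text
invalid input
```

>>> move_arm(
  increments=[
    {"rz":7.75,"gripper":-1},
    {"rz":7.75,"gripper":-1},
    {"rz":7.75,"gripper":-1},
    {"rz":7.75,"gripper":-1},
    {"rz":7.75,"gripper":-1},
    {"rz":7.75,"gripper":-1},
    {"rz":7.75,"gripper":-1},
    {"rz":7.75,"gripper":-1},
    {"rz":7.75,"gripper":-1},
    {"rz":0,"gripper":-1},
  ],
)

```text
invalid input
```

>>> move_arm(
  increments=[
    {"tx":0,"ty":0,"tz":0,"rx":0,"ry":0,"rz":7.75,"gripper":-1},
    {"tx":0,"ty":0,"tz":0,"rx":0,"ry":0,"rz":7.75,"gripper":-1},
  ],
)

```text
clock: 1.1
eef_pos: [267.8, 564.7, 231.3]
tcp_rot: [-3.142, 0.0, 2.423]
contact_force: [0.6, 0.1, 0.4]
opening: 0.694
```

>>> move_arm(
  increments=[
    {"tx":0,"ty":0,"tz":0,"rx":0,"ry":0,"rz":7.75,"gripper":-1},
    {"tx":0,"ty":0,"tz":0,"rx":0,"ry":0,"rz":7.75,"gripper":-1},
    {"tx":0,"ty":0,"tz":0,"rx":0,"ry":0,"rz":7.75,"gripper":-1},
    {"tx":0,"ty":0,"tz":0,"rx":0,"ry":0,"rz":7.75,"gripper":-1},
    {"tx":0,"ty":0,"tz":0,"rx":0,"ry":0,"rz":7.75,"gripper":-1},
    {"tx":0,"ty":0,"tz":0,"rx":0,"ry":0,"rz":7.75,"gripper":-1},
    {"tx":0,"ty":0,"tz":0,"rx":0,"ry":0,"rz":7.75,"gripper":-1},
    {"tx":0,"ty":0,"tz":0,"rx":0,"ry":0,"rz":0,"gripper":-1},
  ],
)

```text
clock: 1.9
eef_pos: [267.8, 564.7, 231.3]
tcp_rot: [-3.142, 0.0, 1.479]
contact_force: [0.3, 0.1, -0.6]
opening: 0.001
```

>>> move_arm(
  increments=[
    {"tx":-4,"ty":1.5,"tz":0,"rx":0,"ry":0,"rz":0,"gripper":-1},
    {"tx":-4,"ty":1.5,"tz":0,"rx":0,"ry":0,"rz":0,"gripper":-1},
    {"tx":-4,"ty":1.5,"tz":0,"rx":0,"ry":0,"rz":0,"gripper":-1},
    {"tx":-4,"ty":1.5,"tz":0,"rx":0,"ry":0,"rz":0,"gripper":-1},
    {"tx":-4,"ty":1.5,"tz":0,"rx":0,"ry":0,"rz":0,"gripper":-1},
    {"tx":-4,"ty":1.5,"tz":0,"rx":0,"ry":0,"rz":0,"gripper":-1},
    {"tx":-4,"ty":1.5,"tz":0,"rx":0,"ry":0,"rz":0,"gripper":-1},
    {"tx":-4,"ty":1.5,"tz":0,"rx":0,"ry":0,"rz":0,"gripper":-1},
    {"tx":-4,"ty":1.5,"tz":0,"rx":0,"ry":0,"rz":0,"gripper":-1},
    {"tx":-4,"ty":1.5,"tz":0,"rx":0,"ry":0,"rz":0,"gripper":-1},
    {"tx":-4,"ty":1.5,"tz":0,"rx":0,"ry":0,"rz":0,"gripper":-1},
    {"tx":-4,"ty":1.5,"tz":0,"rx":0,"ry":0,"rz":0,"gripper":-1},
  ],
)

```text
clock: 3.1
eef_pos: [404.5, 68.9, 231.7]
tcp_rot: [3.141, -0.0, 1.486]
contact_force: [0.8, 0.2, 0.1]
opening: -0.001
```

>>> move_arm(
  increments=[
    {"tx":-4,"ty":1.5,"tz":0,"rx":0,"ry":0,"rz":0,"gripper":-1},
    {"tx":-4,"ty":1.5,"tz":0,"rx":0,"ry":0,"rz":0,"gripper":-1},
    {"tx":-4,"ty":1.5,"tz":0,"rx":0,"ry":0,"rz":0,"gripper":-1},
    {"tx":-1.4,"ty":0.5,"tz":3,"rx":0,"ry":0,"rz":0,"gripper":-1},
    {"tx":0,"ty":0,"tz":4,"rx":0,"ry":0,"rz":0,"gripper":-1},
    {"tx":0,"ty":0,"tz":4,"rx":0,"ry":0,"rz":0,"gripper":-1},
    {"tx":0,"ty":0,"tz":0,"rx":0,"ry":0,"rz":0,"gripper":-1},
    {"tx":0,"ty":0,"tz":0,"rx":0,"ry":0,"rz":0,"gripper":-1},
  ],
)

```text
clock: 3.9
eef_pos: [441.9, -67.3, 121.6]
tcp_rot: [-3.14, -0.0, 1.484]
contact_force: [0.8, -0.5, 0.5]
opening: 0.0
```

>>> move_arm(
  increments=[
    {"tx":0,"ty":0,"tz":2.5,"rx":0,"ry":0,"rz":0,"gripper":-1},
    {"tx":0,"ty":0,"tz":1.6,"rx":0,"ry":0,"rz":0,"gripper":-1},
    {"tx":0,"ty":0,"tz":0,"rx":0,"ry":0,"rz":0,"gripper":-1},
    {"tx":0,"ty":1,"tz":0,"rx":0,"ry":0,"rz":0,"gripper":-1},
    {"tx":0,"ty":1,"tz":0,"rx":0,"ry":0,"rz":0,"gripper":-1},
    {"tx":0,"ty":1,"tz":0,"rx":0,"ry":0,"rz":0,"gripper":-1},
    {"tx":0,"ty":1,"tz":0,"rx":0,"ry":0,"rz":0,"gripper":-1},
    {"tx":0,"ty":1,"tz":0,"rx":0,"ry":0,"rz":0,"gripper":-1},
  ],
)

```text
clock: 4.7
eef_pos: [492.6, -71.9, 80.6]
tcp_rot: [-3.141, 0.0, 1.482]
contact_force: [-3.2, 0.9, 2.4]
opening: 0.001
```

>>> move_arm(
  increments=[
    {"tx":0,"ty":1,"tz":0,"rx":0,"ry":0,"rz":0,"gripper":-1},
    {"tx":0,"ty":1,"tz":0,"rx":0,"ry":0,"rz":0,"gripper":-1},
    {"tx":0,"ty":1,"tz":0,"rx":0,"ry":0,"rz":0,"gripper":-1},
    {"tx":0,"ty":1,"tz":0,"rx":0,"ry":0,"rz":0,"gripper":-1},
    {"tx":0,"ty":1,"tz":0,"rx":0,"ry":0,"rz":0,"gripper":-1},
    {"tx":0,"ty":1,"tz":0,"rx":0,"ry":0,"rz":0,"gripper":-1},
    {"tx":0,"ty":1,"tz":0,"rx":0,"ry":0,"rz":0,"gripper":-1},
  ],
)

```text
clock: 5.4
eef_pos: [562.4, -78.3, 80.2]
tcp_rot: [-3.141, 0.0, 1.481]
contact_force: [-3.9, -2.0, 2.8]
opening: -0.002
```

>>> move_arm(
  increments=[
    {"tx":0,"ty":0.5,"tz":0,"rx":0,"ry":0,"rz":0,"gripper":-1},
    {"tx":0,"ty":0.5,"tz":0,"rx":0,"ry":0,"rz":0,"gripper":-1},
    {"tx":0,"ty":0.5,"tz":0,"rx":0,"ry":0,"rz":0,"gripper":-1},
    {"tx":0,"ty":0.3,"tz":0,"rx":0,"ry":0,"rz":0,"gripper":-1},
    {"tx":0,"ty":0.3,"tz":0,"rx":0,"ry":0,"rz":0,"gripper":-1},
  ],
)

```text
clock: 5.9
eef_pos: [580.3, -79.8, 80.0]
tcp_rot: [-3.136, 0.0, 1.482]
contact_force: [-17.8, -0.5, 14.8]
opening: -0.001
```

>>> move_arm(
  increments=[
    {"tx":0,"ty":0.2,"tz":0,"rx":0,"ry":0,"rz":0,"gripper":-1},
    {"tx":0,"ty":0,"tz":0,"rx":0,"ry":0,"rz":0,"gripper":-1},
  ],
)

```text
clock: 6.1
eef_pos: [580.2, -79.7, 79.9]
tcp_rot: [-3.133, -0.0, 1.482]
contact_force: [-18.8, 0.1, 14.8]
opening: -0.0
```

```bash
python3 - <<'E'
from m import *
s=r.sense();print(s['eef_pos'],s['contact_force'])
im,d=save('side','side1.png')
for n in('red_tip','red_pivot','black_tip','cover_lip'):
  for q in r.place_of(n,'side')[:2]:
    a,b=q['location'];print(n,np.round([a,b]),round(q['confidence'],2),world('side',a,b,z=84.5 if n=='cover_lip' else 50).round(1))
im,d=save('top','top1.png')
R,_=rect('top',im,'b',72);print(R)
cv2.imwrite('pics/top1c.png',cv2.resize(im[140:300,180:420],None,fx=3,fy=3)[:,:,::-1])
E
```

```text
[580.23680132 -79.73451284  79.94402169] [-18.80881174   0.05111759  14.84328813]
red_tip [249. 242.] 0.61 [441.7 -30.9  50. ]
red_pivot [237. 267.] 0.89 [505.7 -34.8  50. ]
black_tip [275. 274.] 0.76 [ 439.2 -127.4   50. ]
cover_lip [215. 317.] 0.75 [600.9 -80.9  84.5]
cover_lip [332. 356.] 0.69 [ 420.1 -325.4   84.5]
((602.9412231445312, -17.66486358642578), (113.98417663574219, 125.29678344726562), 84.7422866821289)
```

View pics/side1.png

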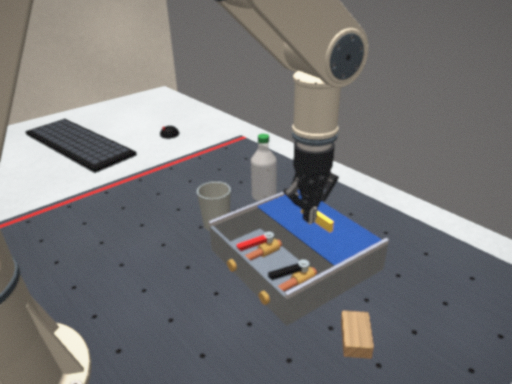

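View pics/top1c.png

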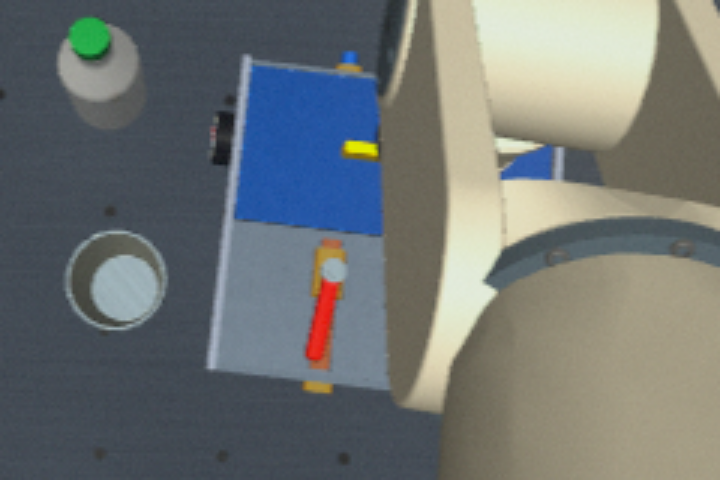

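The cover has been pushed back. Red is the left-hand valve, at box y=+40. In the top crop the handle points at the robot, and the black handle shows in the side view at (285,270). The colour measurement gives about 111 mm of travel, so I'll ease the vertical load and push again to see whether the cover is really on its stop.

>>> move_arm(
  increments=[
    {"tx":0,"ty":-0.6,"tz":-0.3,"rx":0,"ry":0,"rz":0,"gripper":-1},
    {"tx":0,"ty":0,"tz":0,"rx":0,"ry":0,"rz":0,"gripper":-1},
  ],
)

```text
clock: 6.6
eef_pos: [578.9, -79.5, 83.8]
tcp_rot: [3.14, -0.0, 1.481]
contact_force: [0.0, 0.1, -0.3]
opening: -0.002
```

>>> move_arm(
  increments=[
    {"tx":0,"ty":0.4,"tz":0,"rx":0,"ry":0,"rz":0,"gripper":-1},
    {"tx":0,"ty":0.4,"tz":0,"rx":0,"ry":0,"rz":0,"gripper":-1},
    {"tx":0,"ty":0.3,"tz":0,"rx":0,"ry":0,"rz":0,"gripper":-1},
    {"tx":0,"ty":0,"tz":0,"rx":0,"ry":0,"rz":0,"gripper":-1},
  ],
)

```text
clock: 7.0
eef_pos: [580.7, -79.5, 82.5]
tcp_rot: [-3.123, -0.001, 1.482]
contact_force: [-35.3, 2.7, 30.5]
opening: 0.001
```

The cover doesn't move under 35 N, so it is on its stop. That also fits the box origin implied by the detected red pivot. I'll back off and go to the right of the red handle.

>>> move_arm(
  increments=[
    {"tx":0,"ty":-2,"tz":0,"rx":0,"ry":0,"rz":0,"gripper":-1},
    {"tx":0,"ty":0,"tz":-3,"rx":0,"ry":0,"rz":0,"gripper":-1},
    {"tx":0.8,"ty":-3,"tz":-1,"rx":0,"ry":0,"rz":0,"gripper":-1},
    {"tx":0,"ty":-4,"tz":0,"rx":0,"ry":0,"rz":0,"gripper":-1},
    {"tx":0,"ty":-3.5,"tz":0,"rx":0,"ry":0,"rz":0,"gripper":-1},
    {"tx":0,"ty":0,"tz":0,"rx":0,"ry":0,"rz":0,"gripper":-1},
    {"tx":0,"ty":0,"tz":0,"rx":0,"ry":0,"rz":0,"gripper":-1},
  ],
)

```text
clock: 7.7
eef_pos: [466.8, -61.5, 123.9]
tcp_rot: [3.139, -0.0, 1.481]
contact_force: [0.6, -0.6, 0.9]
opening: -0.0
```

```bash
python3 - <<'E'
from m import *
s=r.sense();e=s['eef_pos'];print(e, 'u,v',e[0]*.9958-e[1]*.0917,e[0]*.0917+e[1]*.9958)
im,d=save('wrist','wrist1.png'); m=cm('wrist'); H=np.array(m['hand_eye'])
from scipy.spatial.transform import Rotation as Ro
T=Ro.from_euler('xyz',s['tcp_rot']).as_matrix()
for n in('red_tip','red_pivot','black_tip'):
  for q in r.place_of(n,'wrist')[:1]:
    a,b=q['location'];p=np.array([(b-m['cx'])/m['fx'],(a-m['cy'])/m['fy'],1])
    o=T@H[:3,3]+e; dr=T@H[:3,:3]@p; w=o+dr*(50-o[2])/dr[2]
    print(n,np.round([a,b]),q['confidence'],w.round(1),'u,v',w[0]*.9958-w[1]*.0917,w[0]*.0917+w[1]*.9958)
E
```

```text
[466.76756388 -61.48489316 123.85610016] u,v 470.4453048108376 -18.42407100000375
red_tip [152. 219.] 0.56 [446.  -19.2  50. ] u,v 445.87451742568567 21.785331049969823
red_pivot [164. 312.] 0.87 [508.4 -32.8  50. ] u,v 509.26331809239036 13.975585051425192
black_tip [289. 227.] 0.74 [ 438.5 -126.2   50. ] u,v 448.2004153311108 -85.5081615211361
```

View pics/wrist1.png

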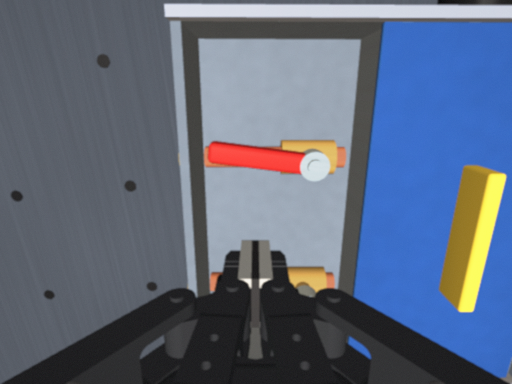

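The wrist view shows the red handle at (215–315,150–165), open and turned about 7° off its pipe. My fingertips are to its right, and the bay is clear there. I'll go down beside it.

>>> move_arm(
  increments=[
    {"tx":0,"ty":-0.9,"tz":0,"rx":0,"ry":0,"rz":0,"gripper":-1},
    {"tx":0,"ty":0,"tz":3,"rx":0,"ry":0,"rz":0,"gripper":-1},
    {"tx":0,"ty":0,"tz":3,"rx":0,"ry":0,"rz":0,"gripper":-1},
    {"tx":0,"ty":0,"tz":2.2,"rx":0,"ry":0,"rz":0,"gripper":-1},
    {"tx":0,"ty":0,"tz":0,"rx":0,"ry":0,"rz":0,"gripper":-1},
    {"tx":0.7,"ty":0,"tz":0,"rx":0,"ry":0,"rz":0,"gripper":-1},
    {"tx":0.6,"ty":0,"tz":0,"rx":0,"ry":0,"rz":0,"gripper":-1},
    {"tx":0,"ty":0,"tz":0,"rx":0,"ry":0,"rz":0,"gripper":-1},
  ],
)

```text
clock: 8.7
eef_pos: [458.8, -47.0, 42.4]
tcp_rot: [3.14, -0.0, 1.482]
contact_force: [-0.3, -0.4, -0.3]
opening: -0.004
```

>>> move_arm(
  increments=[
    {"tx":0.62,"ty":-0.2,"tz":0,"rx":0,"ry":0,"rz":7.5,"gripper":-1},
    {"tx":0.62,"ty":-0.2,"tz":0,"rx":0,"ry":0,"rz":7.5,"gripper":-1},
    {"tx":0.62,"ty":-0.2,"tz":0,"rx":0,"ry":0,"rz":7.5,"gripper":-1},
    {"tx":0.62,"ty":-0.2,"tz":0,"rx":0,"ry":0,"rz":7.5,"gripper":-1},
    {"tx":0.62,"ty":-0.2,"tz":0,"rx":0,"ry":0,"rz":7.5,"gripper":-1},
    {"tx":0.62,"ty":-0.2,"tz":0,"rx":0,"ry":0,"rz":7.5,"gripper":-1},
  ],
)

```text
clock: 9.3
eef_pos: [462.1, -9.8, 42.2]
tcp_rot: [3.141, -0.0, 0.691]
contact_force: [-1.6, -4.2, 1.9]
opening: -0.0
```

>>> move_arm(
  increments=[
    {"tx":0.62,"ty":-0.2,"tz":0,"rx":0,"ry":0,"rz":7.5,"gripper":-1},
    {"tx":0.62,"ty":-0.2,"tz":0,"rx":0,"ry":0,"rz":7.5,"gripper":-1},
    {"tx":0.62,"ty":-0.2,"tz":0,"rx":0,"ry":0,"rz":7.5,"gripper":-1},
    {"tx":0.62,"ty":-0.2,"tz":0,"rx":0,"ry":0,"rz":7.5,"gripper":-1},
    {"tx":0.62,"ty":-0.2,"tz":0,"rx":0,"ry":0,"rz":7.5,"gripper":-1},
    {"tx":0.62,"ty":-0.2,"tz":0,"rx":0,"ry":0,"rz":7.5,"gripper":-1},
    {"tx":0,"ty":0,"tz":0,"rx":0,"ry":0,"rz":0,"gripper":-1},
  ],
)

```text
clock: 10.0
eef_pos: [491.4, 14.8, 41.9]
tcp_rot: [-3.141, 0.0, -0.092]
contact_force: [-0.5, 1.2, 0.2]
opening: -0.004
```

>>> move_arm(
  increments=[
    {"tx":0.3,"ty":0,"tz":0,"rx":0,"ry":0,"rz":0,"gripper":-1},
    {"tx":0.3,"ty":0,"tz":0,"rx":0,"ry":0,"rz":0,"gripper":-1},
    {"tx":0,"ty":0,"tz":0,"rx":0,"ry":0,"rz":0,"gripper":-1},
  ],
)

```text
clock: 10.3
eef_pos: [496.0, 13.9, 41.4]
tcp_rot: [-3.141, 0.003, -0.086]
contact_force: [-6.2, 4.9, 3.7]
opening: 0.0
```

>>> move_arm(
  increments=[
    {"tx":0.3,"ty":0,"tz":0,"rx":0,"ry":0,"rz":0,"gripper":-1},
    {"tx":0.3,"ty":0,"tz":0,"rx":0,"ry":0,"rz":0,"gripper":-1},
    {"tx":0,"ty":0,"tz":0,"rx":0,"ry":0,"rz":0,"gripper":-1},
  ],
)

```text
clock: 10.6
eef_pos: [496.1, 13.5, 40.6]
tcp_rot: [3.141, 0.014, -0.087]
contact_force: [-22.5, 5.5, 17.2]
opening: 0.002
```

It's on a firm stop. I'll back off, raise and verify.

>>> move_arm(
  increments=[
    {"tx":-1.5,"ty":0,"tz":0,"rx":0,"ry":0,"rz":0,"gripper":-1},
    {"tx":-1.5,"ty":0,"tz":0,"rx":0,"ry":0,"rz":0,"gripper":-1},
    {"tx":0,"ty":0,"tz":-4,"rx":0,"ry":0,"rz":0,"gripper":-1},
    {"tx":0,"ty":0,"tz":-4,"rx":0,"ry":0,"rz":0,"gripper":-1},
    {"tx":-2,"ty":0,"tz":-4,"rx":0,"ry":0,"rz":0,"gripper":-1},
    {"tx":-4,"ty":0,"tz":-4,"rx":0,"ry":0,"rz":0,"gripper":-1},
    {"tx":-4,"ty":0,"tz":-4,"rx":0,"ry":0,"rz":0,"gripper":-1},
    {"tx":-4,"ty":0,"tz":0,"rx":0,"ry":0,"rz":0,"gripper":-1},
    {"tx":0,"ty":0,"tz":0,"rx":0,"ry":0,"rz":0,"gripper":-1},
  ],
)

```text
clock: 11.5
eef_pos: [340.0, 27.4, 232.9]
tcp_rot: [-3.141, -0.002, -0.086]
contact_force: [0.4, -0.4, -0.6]
opening: 0.002
```

```bash
python3 - <<'E'
from m import *
s=r.sense();print(s['eef_pos'],s['contact_force'])
ims=[]
for cam in('side','top'):
  im,d=r.grab_frame(cam); ims.append(im)
  for n,z in(('red_tip',50),('red_pivot',50),('black_tip',50),('cover_lip',84.5),('can_mid',47),('block_mid',14),('bottle_mid',85)):
    for q in r.place_of(n,cam)[:1]:
      a,b=q['location'];w=world(cam,a,b,z=z);print(cam,n,np.round([a,b]),round(q['confidence'],2),w.round(1),'u,v',round(w[0]*.9958-w[1]*.0917,1),round(w[0]*.0917+w[1]*.9958,1))
  R,_=rect(cam,im,'b',72);print(cam,'blue',R)
a=cv2.resize(ims[0][130:370,180:400],(550,600))
cv2.imwrite('pics/fin_side.png',a[:,:,::-1]);cv2.imwrite('pics/fin_top.png',cv2.resize(ims[1][140:300,180:420],None,fx=3,fy=3)[:,:,::-1])
E
```

```text
[339.98790309  27.40845391 232.8597834 ] [ 0.38360843 -0.39394429 -0.6289033 ]
side red_tip [220. 256.] 0.82 [526.3  25.5  50. ] u,v 521.8 73.6
side red_pivot [236. 267.] 0.56 [505.7 -33.   50. ] u,v 506.6 13.5
side black_tip [274. 271.] 0.71 [ 435.2 -123.1   50. ] u,v 444.7 -82.7
side cover_lip [218. 316.] 0.6 [591.7 -86.1  84.5] u,v 597.1 -31.5
side can_mid [206. 216.] 0.64 [499.8 135.4  47. ] u,v 485.3 180.6
side block_mid [333. 357.] 0.77 [ 473.9 -295.    14. ] u,v 499.0 -250.3
side bottle_mid [168. 264.] 0.63 [655. 147.  85.] u,v 638.8 206.5
side blue ((593.7485961914062, -83.74641418457031), (236.29425048828125, 123.8076400756836), 84.80474853515625)
top red_tip [227. 265.] 0.59 [514.1  26.3  50. ] u,v 509.6 73.4
top red_pivot [232. 292.] 0.87 [504.2 -38.2  50. ] u,v 505.6 8.2
top black_tip [263. 328.] 0.73 [ 432.2 -124.6   50. ] u,v 441.9 -84.5
top cover_lip [188. 314.] 0.84 [604.9 -86.7  84.5] u,v 610.3 -30.9
top can_mid [235. 222.] 0.97 [493.1 129.4  47. ] u,v 479.1 174.1
top block_mid [250. 392.] 0.89 [ 468.4 -293.4   14. ] u,v 493.3 -249.2
top bottle_mid [162. 214.] 0.96 [660.8 150.6  85. ] u,v 644.2 210.6
top blue ((596.83056640625, -83.4295654296875), (245.95875549316406, 125.3637466430664), 84.68391418457031)
```

View pics/fin_side.png

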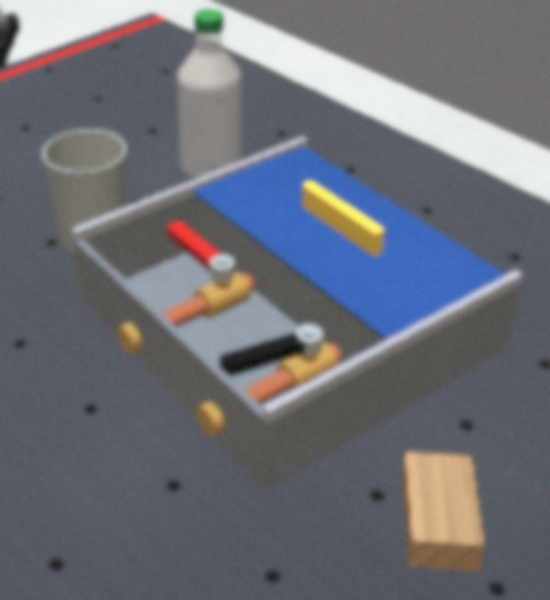

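View pics/fin_top.png

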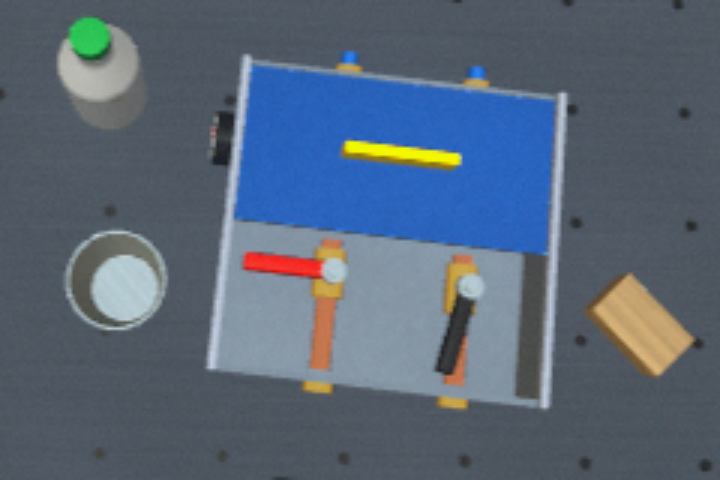

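The final pictures show what was asked. In the top view the cover runs to the rear edge. The red handle, (246,262) to (333,270), is square across its pipe. The black handle, can, block and bottle are where they were.

```bash
python3 -c "
from rig import r
print(r.sign_off(), r.sense()['clock'])"
```

```text
the job is handed in; nothing more can be done
the job is handed in; nothing more can be done
```

The air is shut off and the job is handed in at about 12 s of robot time. I pushed the blue cover back to its stop first, then swept the red handle (the left valve, at box y = +40 mm) clockwise to its stop. The arm ended raised, clear of everything.

**Last checks:**
- **Cover:** it did not move under a 35 N push at its stop, and it measured the same afterwards.
- **Red handle:** it held at about 22 N, and in the top view it is square to its pipe within about 1°.
- **Left alone:** the black handle, can, block and bottle look unmoved. Top-view readings for the three loose things agree with the start to within about 7 mm, which is what the networks scatter by.

**Disagreements:**
- **Cover travel:** the camera gave about 111 mm of travel, not 118 mm. The final position fits the stop, within a few mm, so the cover probably started about 7 mm open.
- **Red tip in the side view:** this put the tip about 12 to 15 mm farther along the box's x than the top view did. I trusted the top picture and the firm stop.

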